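# Unlock the bean gate and pin it open

### The job

Open the bean dispenser for service: draw its lock bolt fully back, slide the freed gate fully open, and then push the steel keeper pin right up to its handle through the bracket's eye and the gate's eye, so that the gate stays open. The pin lies under the cup riser beside a flat scraper, with only its shank sticking out, so it cannot be taken by the handle at first. Leave the scraper, cups, jug, tamper, portafilter and glass where they are, and let go of everything.

Things in the scene. Friction and masses are not known exactly. Their poses are not given: they have to be found in the camera images.
- dispenser: bean dispenser fixed to the counter. Origin: underside, on the middle line of its grey bed; z up, x away from the bolt's side, y towards the hopper. In mm in this frame: bed x -55..55, y -160..200, 30 high; the gate plate slides on it, top at z 36; guide rails at x -48..-38 and 38..48, top at z 40.
- hopper (a point): centre of the clear hopper's lid top, at (0, 135, 236) in the dispenser frame; hopper radius 61 at most, standing on a black collar (x -55..55, y 80..200, z 42..72). Fixed, an obstacle.
- bolt_strap (a point): top of the fixed strap over the bolt, at (-75, 22, 60) in the dispenser frame: strap 10 along x, 50 along y. It stands on the bolt shelf, x -124..-54, y -3..47, 40 high.
- bracket_eye (a point): centre of the round eye (20 across) in the fixed bracket, on the bracket's outer face (dispenser frame (-52, -110, 60)); axes as the dispenser's. The pin goes in here along the dispenser's +x. The bracket is an upright plate, x -52..-44, y -130..-90, top at z 96.
- lock (a joint): draw of the lock bolt, m: 0 fully engaged, 0.040 fully back; it moves along the dispenser's -x, stays where it is left, about 3 N friction. Starts between 0 and 0.006. While it is under about 0.025 its tip stands in front of the gate's catch and the gate cannot open.
- lock_tab (a point): point on the bolt's upright dark tab, 18 under its top: the tab is 12 thick along the dispenser's x, 30 wide along y and spans z 43..98 (dispenser frame); with lock at 0 the point is at (-110, 22, 80). Moves with the bolt. Axes as the dispenser's.
- gate (a joint): opening of the gate, m: 0 shut, 0.090 fully open against its stop; it moves along the dispenser's -y, stays where it is left, about 4 N friction. Starts at 0.
- gate_lug (a point): point in the gate's upright steel lug, 16 under its top: the lug is 10 thick along the dispenser's x, 40 wide along y and spans z 36..96; with gate at 0 the point is at (0, -20, 80) in the dispenser frame. Moves with the gate. Axes as the dispenser's.
- gate_eye (a point): centre of the round eye (20 across) through the lug along x, 20 below gate_lug. Only with the gate fully open is it in line with the bracket's eye; its near face is then 39 behind the bracket's inner face.
- pin: keeper pin, 155 long, about 0.13 kg: round steel shank 12 thick, 95 long, round tip; wooden flat-sided handle 60 long. Origin: on the underside where shank meets handle; x along the shank to the tip, z up. Shank axis 6 above the underside, which lies flat on the counter. Centre of mass about 25 from the origin towards the tip. At first 70 of the shank sticks out of the riser's front, the rest is under its board.
- pin_tip (a point): the end of the shank, on its axis: (95, 0, 6) in the pin's frame, axes as the pin's.
- pin_handle (a point): in the handle's middle, 22 above its underside: (-30, 0, 22) in the pin's frame, axes as the pin's. The handle spans x -60..0, y -8..8, z 0..34 in the pin's frame (16 wide, 34 high).
- riser: wooden cup riser fixed to the counter: board 160 deep (its x) by 270 wide (its y), underside 54 and top 66 above the counter, on side panels 10 thick at y -130 and 130, open in front and behind. Origin: on the counter under its middle; its open front looks along its -x. The pin and the scraper lie under it, one at y about -60, the other at about 60, shank and blade pointing out of the front.
- scraper: steel cleaning scraper under the riser beside the pin: flat blade 34 wide x 5 thick x 100 long, wooden handle 60 x 22 x 20 hidden under the board; origin on its underside where blade meets handle, x axis towards the blade end. A bystander.
- cup_a: white cup standing on the riser, 72 across, 65 high; origin at the centre of its foot. A bystander.
- cup_b: the other white cup on the riser, same size; origin at the centre of its foot. A bystander.
- jug: steel milk jug, 80 across, 95 high, with a side handle reaching 66 from its axis; origin at the centre of its foot. A bystander.
- tamper: tamper standing on its disc, 58 across, 88 high; origin at the centre of its foot. A bystander.
- portafilter: portafilter lying level, bowl 70 across and 38 high, handle reaching 158 from the bowl's axis; origin at the centre of the bowl's foot, handle along its -x. A bystander.
- tumbler: drinking glass, 72 across, 95 high; origin at the centre of its foot. A bystander.

How it is judged:
By the outcome, as a careful person would: the job done as asked, in the order asked, and still so for the second after the job is handed in, with the robot touching nothing.
It also fails if it takes over 72 s, if anything falls off the work surface, if the arm or the gripper's body presses on something with over 40 N, if the wrist force passes 120 N, or if a joint passes its speed limit or range.

### The arm

A 6-joint arm with a two-finger parallel gripper is mounted at the origin on the work surface. World frame = base frame: x ahead of the robot, y to its left, z up, the work surface at z = 0. Lengths are in mm, angles in rad, forces in N, time in s.
With the tool pointing down it reaches from about 275 to 1000 mm from the base axis. Payload 8.4 kg.
Tool frame: the origin (TCP) lies midway between the tips of the shut fingers; the grasp point (between the pads) lies grip_depth behind it (grip_depth is the distance from the TCP to the grasp point, in mm); z points along the fingers, y is the line along which they close (so a half turn about z gives the same grasp; the last joint's range is limited). The gripper opens to 85 mm and grips with 20 to 120 N. Pads are 22 mm wide; open, the fingers measure 114 mm over their backs; the gripper's body (76 mm by 85 mm) begins 54 mm behind the grasp point. The pads swing forward as they close: fully open they stand 13 mm farther back than shut.
Start: joints at [-0.002, 0.353, 1.633, -0, 1.155, -0.002], TCP at [625.002, -0, 231.281] pointing down, gripper open.
Joint ranges: [-2.63, 2.63], [-0.92, 2.1], [0.06, 2.66], [-1.3, 4.44], [0, 2.69], [-3.02, 3.02]. Speed limits (rad/s): [2.22, 2.22, 2.79, 3.14, 3.14, 3.14].

### API

Orientations are given as [roll, pitch, yaw] about the fixed x, y, z axes, in that order (R = Rz(yaw) Ry(pitch) Rx(roll)).
In Python, from rig import * gives the robot as it stands.
- The arm moves only by the shell command python3 -m creep 'ROWS' [FORCE]. ROWS is JSON, a list of rows, each an object of numbers: "x", "y", "z": the shift along the tool's x, y, z in mm; "rx", "ry", "rz": the turn, a rotation vector about the tool's x, y, z in rad; "hand": the finger opening in mm, from 0 to 85.4. A call has 1 to 20 rows; each row shifts and turns the commanded pose from where the row before left it, along the tool's axes as they then stand; what a row does not reach is not made up. A row lasts 1/8 s, in which the tool goes at most 62.5 mm and 10.7 degrees, less where a joint would pass 70% of its speed; a pose out of reach is approached as far as the arm can. A call with a gripper value outside its range is refused whole. The fingers move at their own pace and stop on an object; FORCE is the grip in N (left out, the last holds). Time passes only in rows, so rows that do not move let the fingers close. It gives the time, the measured TCP pose, the force, the opening and the grip force at its end, in the units of the state.
- sense(): the state, without advancing time (a new reading comes with each control period).
- grab_frame(name): name is "scene" or "side" or "wrist"; returns the picture (400x640x3 uint8, red, green, blue); there is no depth.
- get_calibration(name): a dict with "K" (3x3 intrinsics, pixels), "R" (3x3) and "t" (3): a world point X has camera coordinates R X + t. Camera axes: x right, y down, z forward; pixel columns grow to the right and rows downward; lengths in mm; the calibration is good to about 2 mm. The wrist camera is an equidistant fisheye: a pixel r from the principal point sees the ray r / f radians off the axis. A picture is of the moment at which its call begins: read the wrist's pose just before it. get_calibration takes no time and is no camera call; for the wrist camera it gives the pose at the moment of the call.
- sign_off(): hands the job in; it is judged then, once.
The state is a dict: "clock": time; "qpos": joint angles; "qvel": joint speeds; "joint_efforts": joint torques, N m; "eef_pos": TCP position; "tcp_rot": TCP orientation; "contact_force": force on the tool from outside, world axes, zero at the start; "wrist_torque": the same for the moment, N m; "opening": opening from 0.0 (shut) to 1.0 (fully open); "grasp_force": force on a finger pad.
Only numpy, scipy, OpenCV 4.12 (cv2) and the standard library are available. Lean on these libraries where they do the work, as an engineer would, in place of code of your own. Each camera call takes 0.05 s, during which the arm holds its last target. There are 200 camera calls.

## Working session

There is one attempt and no reset: what is moved stays moved. The work goes in short steps, Python scripts to look and compute and a shell command to move; the robot and the scene stay as the last step left them, time stands still between calls to the robot, and variables do not carry over. Pictures are saved under pics/ and viewed, at most 10 in all, crops included, and the job is handed in when it is done.

```bash
mkdir -p pics; ls
python3 - <<'E'
from rig import *
import cv2,numpy as np
for n in ("scene","side"):
    f=grab_frame(n); cv2.imwrite(f"pics/{n}0.png",f[:,:,::-1]); c=get_calibration(n); print(n,np.round(c["K"],1).tolist(),np.round(c["R"],3).tolist(),np.round(c["t"]).tolist())
s=sense(); print(s)
E
```

```text
pics
scene [[470.2, 0.0, 318.5], [0.0, 470.2, 200.5], [0.0, 0.0, 1.0]] [[0.65, 0.76, -0.012], [0.631, -0.549, -0.548], [-0.423, 0.349, -0.836]] [-347.0, -248.0, 1649.0]
side [[391.4, 0.0, 318.8], [0.0, 391.4, 207.3], [0.0, 0.0, 1.0]] [[0.81, -0.585, 0.024], [-0.291, -0.439, -0.85], [0.508, 0.682, -0.526]] [-463.0, 308.0, 868.0]
{'clock': 0.1, 'qpos': array([-2.39697608e-03,  3.53587359e-01,  1.63404423e+00,  9.58127714e-06,
        1.15521294e+00, -2.39344163e-03]), 'qvel': array([-0.00014099,  0.0009147 , -0.00339829, -0.00048053, -0.00051934,
        0.00094318]), 'joint_efforts': array([ 4.27485766e-04, -6.06356549e+01, -3.42817569e+01, -7.40920814e-05,
        3.91241178e-03, -4.99377973e-05]), 'eef_pos': array([6.24576854e+02, 5.90968838e-03, 2.30638116e+02]), 'tcp_rot': array([-3.14034081e+00, -1.17571314e-05,  1.57078891e+00]), 'contact_force': array([ 0.40924145, -0.85329746, -1.13047131]), 'wrist_torque': array([ 0.00600837, -0.02853457, -0.04857458]), 'grasp_force': 0.0, 'opening': 1.0034601344439766}
```

View pics/scene0.png

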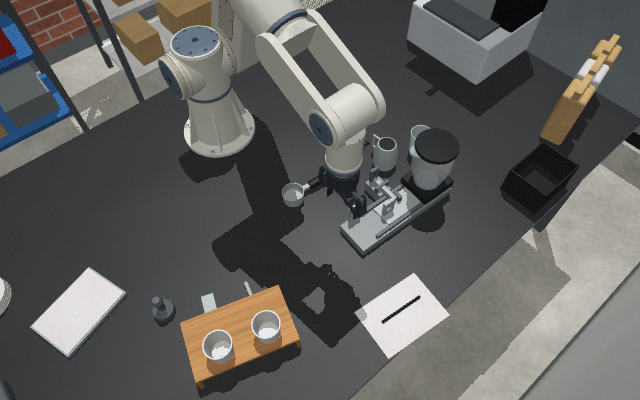

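View pics/side0.png

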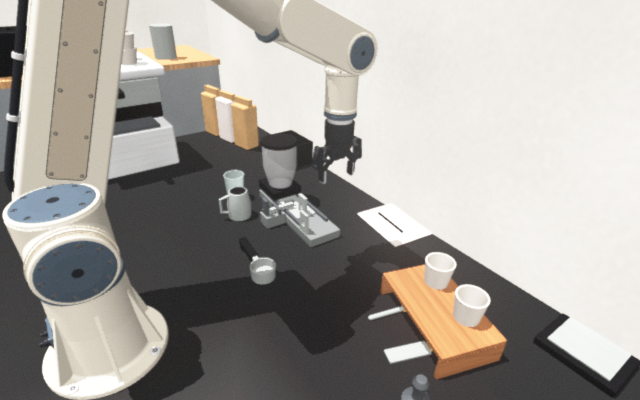

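The scene view shows the riser around (240,335), with the pin shank at (250,288) and the scraper at (208,302). The dispenser bed's front end is at (341–363,229–250) and the hopper lid is at (437,146). In the side view the pin tip is at (371,317) and the lid at (280,142).

```bash
cat > h.py <<'E'
from rig import *
import cv2,numpy as np
def ray(n,p,c=None):
    c=c or get_calibration(n); K,R,t=(np.array(c[k],float) for k in "KRt")
    d=np.array([(p[0]-K[0,2])/K[0,0],(p[1]-K[1,2])/K[1,1],1.])
    if n=="wrist":
        r=np.hypot(d[0],d[1]); d=np.array([d[0]/r*np.sin(r),d[1]/r*np.sin(r),np.cos(r)])
    return -R.T@t, R.T@(d/np.linalg.norm(d))
def plane(n,p,z,c=None):
    o,d=ray(n,p,c); return o+d*(z-o[2])/d[2]
def proj(n,X,c=None):
    c=c or get_calibration(n); K,R,t=(np.array(c[k],float) for k in "KRt"); x=R@np.array(X,float)+t
    if n=="wrist":
        r=np.hypot(x[0],x[1]); a=np.arctan2(r,x[2]); return np.array([K[0,0]*x[0]/r*a+K[0,2],K[1,1]*x[1]/r*a+K[1,2]])
    return np.array([K[0,0]*x[0]/x[2]+K[0,2],K[1,1]*x[1]/x[2]+K[1,2]])
def tri(a,b):
    A=np.zeros((3,3));v=np.zeros(3)
    for o,d in (a,b):
        P=np.eye(3)-np.outer(d,d);A+=P;v+=P@o
    return np.linalg.solve(A,v)
E
python3 - <<'E'
from h import *
np.set_printoptions(precision=1,suppress=True)
for k,n,p,z in [("tip","scene",(246,283),6),("tip","side",(371,317),6),("pin in","scene",(254,296),6),("pin in","side",(405,309),6),
 ("lid","scene",(437,146),236),("lid","side",(280,142),236),
 ("bedL","scene",(341,229),30),("bedR","scene",(363,250),30),("bedR","side",(338,234),30),("bedL","side",(316,243),30),
 ("rA","scene",(180,323),66),("rB","scene",(279,287),66),("rC","scene",(300,340),66),("rA","side",(439,356),66),("rB","side",(383,275),66),
 ("tamper","scene",(157,301),88),("porta","scene",(293,187),38),("jug","scene",(386,143),95)]:
    print(k,n,plane(n,p,z))
E
```

```text
tip scene [ 532.5 -268.4    6. ]
tip side [ 532.7 -270.6    6. ]
pin in scene [ 578.5 -274.2    6. ]
pin in side [ 620.5 -299.5    6. ]
lid scene [649.4 332.9 236. ]
lid side [632.9 310.4 236. ]
bedL scene [587.6  41.2  30. ]
bedR scene [680.5  42.4  30. ]
bedR side [658.3  20.3  30. ]
bedL side [575.8  20.9  30. ]
rA scene [ 537.9 -469.3   66. ]
rB scene [ 626.  -217.1   66. ]
rC scene [ 772.  -264.3   66. ]
rA side [ 534.  -463.3   66. ]
rB side [ 610.3 -222.    66. ]
tamper scene [ 459.  -483.4   88. ]
porta scene [381.2  25.9  38. ]
jug scene [475.3 331.2  95. ]
```

```bash
python3 -m creep '[{"x":40,"y":-25,"z":-30},{"x":40,"y":-25,"z":-30},{"x":20,"y":-10,"z":-20},{}]'
python3 - <<'E'
from h import *
import rig
print([k for k in dir(rig) if not k.startswith('_')])
print(getattr(rig,'grip_depth',None))
c=get_calibration("wrist"); print(c,-np.array(c["R"]).T@c["t"], sense()["eef_pos"])
f=grab_frame("wrist"); cv2.imwrite("pics/w1.png",f[:,:,::-1])
E
```

```text
['MotionError', 'get_calibration', 'grab_frame', 'grip_depth', 'sense', 'sign_off']
18.700000000000003
{'K': array([[309.70691629,   0.        , 315.272549  ],
       [  0.        , 309.70691629, 196.11552401],
       [  0.        ,   0.        ,   1.        ]]), 'R': array([[ 9.99997941e-01,  1.37094857e-03, -1.49615372e-03],
       [ 1.77546954e-03, -9.48118926e-01,  3.17910914e-01],
       [-9.82692143e-04, -3.17912916e-01, -9.48119408e-01]]), 't': array([-623.73643851,  -43.3718277 ,  380.55642406])} [624.18612941  80.7172623  373.66810337] [6.24576854e+02 5.90968838e-03 2.30638116e+02]schema error: expected keys x, y, z, rx, ry, rz, hand
```

View pics/w1.png

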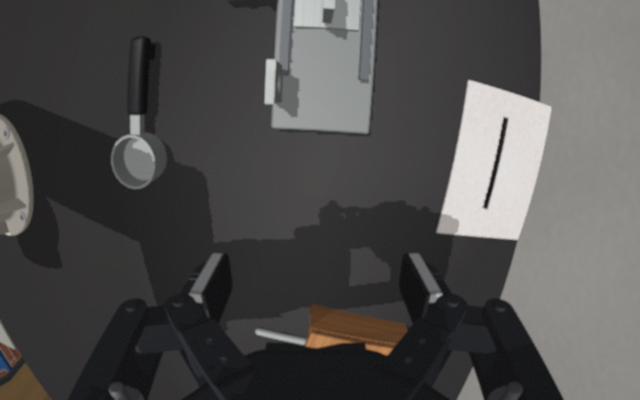

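The wrist view shows the bed's front corners at (272,128) and (369,133), the bracket at (272,80) and the pin shank from (257,331) to (307,343). That move was refused because it had an empty row, so I'll resend it.

```bash
python3 -m creep '[{"x":40,"y":-25,"z":-30},{"x":40,"y":-25,"z":-30},{"x":20,"y":-10,"z":-20},{"x":0},{"x":0}]'
python3 - <<'E'
from h import *
np.set_printoptions(precision=1,suppress=True)
f=grab_frame("wrist"); cv2.imwrite("pics/w2.png",f[:,:,::-1])
c=get_calibration("wrist"); np.savez("c2.npz",**c);print(-np.array(c["R"]).T@c["t"], sense()["eef_pos"])
E
```

```text
[624.3  80.7 373.9] [624.7  -0.  230.9]schema error: expected keys x, y, z, rx, ry, rz, hand
```

View pics/w2.png

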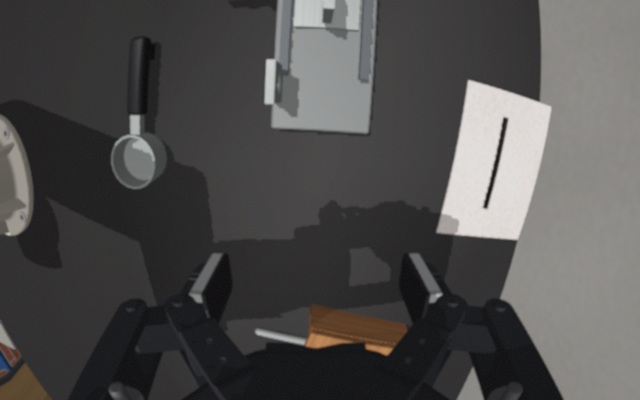

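The picture hasn't changed: rows must carry every key, so the move was refused again.

```bash
python3 -m creep '[{"x":40,"y":-25,"z":-30,"rx":0,"ry":0,"rz":0,"hand":85},{"x":40,"y":-25,"z":-30,"rx":0,"ry":0,"rz":0,"hand":85},{"x":20,"y":-10,"z":-20,"rx":0,"ry":0,"rz":0,"hand":85},{"x":0,"y":0,"z":0,"rx":0,"ry":0,"rz":0,"hand":85}]'
python3 - <<'E'
from h import *
np.set_printoptions(precision=1,suppress=True)
f=grab_frame("wrist"); cv2.imwrite("pics/w3.png",f[:,:,::-1])
c=get_calibration("wrist"); np.savez("c3.npz",**c);print(-np.array(c["R"]).T@c["t"], sense()["eef_pos"])
E
```

```text
clock: 0.7
eef_pos: [565.5, 101.1, 313.0]
tcp_rot: [3.138, -0.0, 1.573]
contact_force: [-0.1, 0.0, -0.3]
opening: 0.996
grasp_force: 0.0
[564.5 180.9 454.6] [565.4 100.1 311.6]
```

View pics/w3.png

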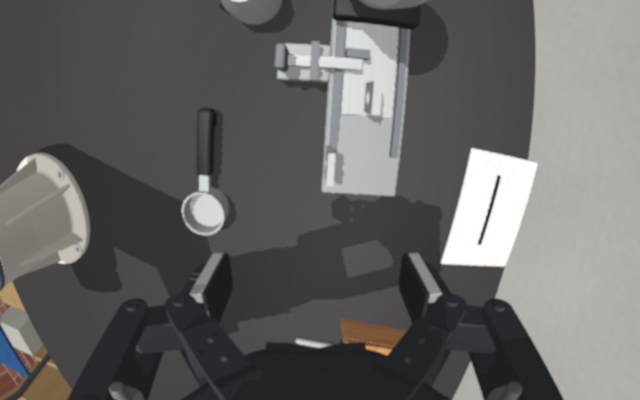

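The wrist view now shows the whole mechanism. The bed's front corners are at (321,191) and (396,195). The bolt shelf is at (277–326,44–82) with the dark tab at (281,57), and the lug is at (374,98).

Run:
```python
from h import *
np.set_printoptions(precision=1,suppress=True)
c=dict(np.load("c3.npz"))
P={}
for k,p,z in [("FL",(321,191.5),30),("FR",(396,195.5),30),("colL",(334.5,21),72),("colR",(418.5,27),72),("shelfFL",(277,80),40),("shelfBL",(278,43),40),("tabtop",(281,57),98),("strap",(315.5,60.5),60)]:
    P[k]=plane("wrist",p,z,c); print(k,P[k])
# fit dispenser pose from points in its frame
M={"FL":(-55,-160),"FR":(55,-160),"shelfFL":(-124,-3),"shelfBL":(-124,47),"strap":(-75,22),"colL":(-55,80),"colR":(55,80)}
D=np.array([M[k] for k in M],float);W=np.array([P[k][:2] for k in M])
H=(D-D.mean(0)).T@(W-W.mean(0));a=np.arctan2(H[0,1]-H[1,0],H[0,0]+H[1,1]);R=np.array([[np.cos(a),-np.sin(a)],[np.sin(a),np.cos(a)]])
t=W.mean(0)-R@D.mean(0);print("yaw",np.degrees(a),"org",t);print((D@R.T+t-W))
for k,q in [("tab",(-110,22)),("lug",(0,-20)),("eye",(-52,-110)),("lid",(0,135))]: print(k,R@q+t)
# zoomed crop
f=cv2.imread("pics/w3.png")[0:210,240:440]; cv2.imwrite("pics/crop.png",cv2.resize(f,None,fx=2.8,fy=2.8,interpolation=cv2.INTER_CUBIC))
```

```text
FL [573.6  45.4  30. ]
FR [684.8  39.6  30. ]
colL [587.9 275.5  72. ]
colR [693.7 275.7  72. ]
shelfFL [514.6 202.7  40. ]
shelfBL [516.  253.1  40. ]
tabtop [526.2 226.4  98. ]
strap [565.1 226.1  60. ]
yaw -2.846286350339723 org [637.6 199.4]
[[ 1.1 -3. ]
 [-0.2 -2.7]
 [-1.  -0.1]
 [ 0.1 -0.6]
 [-1.4 -1. ]
 [-1.3  6.6]
 [ 2.8  0.9]]
tab [528.8 226.9]
lug [636.6 179.5]
eye [580.2  92.1]
lid [644.3 334.3]
```

View pics/crop.png

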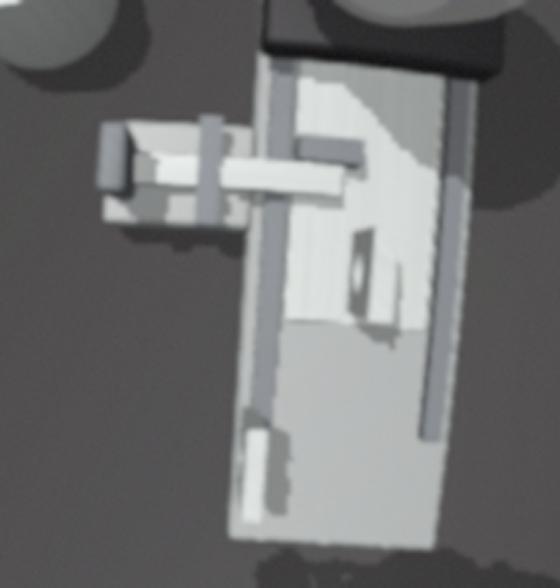

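```bash
python3 -m creep '[{"x":0,"y":0,"z":0,"rx":0,"ry":0,"rz":0.05,"hand":50},{"x":41.5,"y":-15,"z":0,"rx":0,"ry":0,"rz":0,"hand":50},{"x":41.5,"y":-15,"z":0,"rx":0,"ry":0,"rz":0,"hand":50},{"x":41.5,"y":-15,"z":40,"rx":0,"ry":0,"rz":0,"hand":50},{"x":0,"y":0,"z":50,"rx":0,"ry":0,"rz":0,"hand":50},{"x":0,"y":0,"z":50,"rx":0,"ry":0,"rz":0,"hand":50},{"x":0,"y":0,"z":30,"rx":0,"ry":0,"rz":0,"hand":50},{"x":0,"y":0,"z":0,"rx":0,"ry":0,"rz":0,"hand":50}]'
python3 - <<'E'
from h import *
f=grab_frame("wrist"); cv2.imwrite("pics/w4.png",cv2.resize(f[:300,140:500,::-1],None,fx=2,fy=2))
c=get_calibration("wrist");np.savez("c4.npz",**c);print(sense()["eef_pos"],proj("wrist",(526,227,98),c))
E
```

```text
clock: 1.75
eef_pos: [524.7, 224.7, 137.8]
tcp_rot: [-3.136, 0.003, 1.52]
contact_force: [-0.1, -0.3, 0.1]
opening: 0.583
grasp_force: 0.0
[525.96270287 225.37801811 139.83698269] [316.04016245 220.99482925]
```

View pics/w4.png

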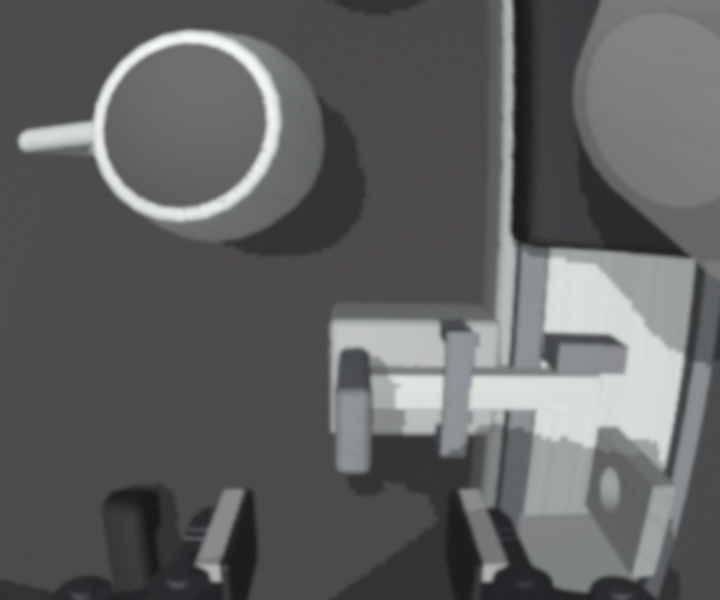

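The tab top is centred near crop (354,431), full-frame (317,215.5), so it is well between the fingers in x and about 3 mm further along +y than predicted. I'll refine the dispenser origin from this closer view.

Run:
```python
from h import *
np.set_printoptions(precision=1,suppress=True)
c=dict(np.load("c4.npz"));a=np.radians(-2.85);R=np.array([[np.cos(a),-np.sin(a)],[np.sin(a),np.cos(a)]])
for k,p,z,d in [("tab",(354,431),98,(-112,22)),("shelfFL",(332,434),40,(-124,-3)),("shelfBL",(330,319),40,(-124,47)),("strapF",(456,455),60,(-75,-3)),("strapB",(458,332),60,(-75,47)),("colFL",(513,240),72,(-55,80)),("lugtopFL",(599,430),96,(-5,0))]:
    w=plane("wrist",(140+p[0]/2,p[1]/2),z,c); print(k,w,"org",w[:2]-R@d)
```

```text
tab [526.8 230.8  98. ] org [637.6 203.3]
shelfFL [516.4 206.2  40. ] org [640.4 203. ]
shelfBL [518.5 255.8  40. ] org [640.  202.6]
strapF [566.2 202.9  60. ] org [641.3 202.1]
strapB [566.7 252.9  60. ] org [639.3 202.2]
colFL [584.6 287.9  72. ] org [635.5 205.3]
lugtopFL [611.  225.5  96. ] org [616.  225.3]
```

```bash
python3 -m creep '[{"x":4.5,"y":0.5,"z":25,"rx":0,"ry":0,"rz":0,"hand":50},{"x":0,"y":0,"z":26,"rx":0,"ry":0,"rz":0,"hand":50},{"x":0,"y":0,"z":24,"rx":0,"ry":0,"rz":0,"hand":50},{"x":0,"y":0,"z":0,"rx":0,"ry":0,"rz":0,"hand":50},{"x":0,"y":0,"z":0,"rx":0,"ry":0,"rz":0,"hand":8},{"x":0,"y":0,"z":0,"rx":0,"ry":0,"rz":0,"hand":8},{"x":0,"y":0,"z":0,"rx":0,"ry":0,"rz":0,"hand":8},{"x":0,"y":0,"z":0,"rx":0,"ry":0,"rz":0,"hand":8}]' 40
```

```text
clock: 2.8
eef_pos: [527.7, 231.3, 67.7]
tcp_rot: [3.14, -0.001, 1.52]
contact_force: [-1.1, -1.5, 7.2]
opening: 0.134
grasp_force: 43.6
```

```bash
python3 -m creep '[{"x":0,"y":-8,"z":0,"rx":0,"ry":0,"rz":0,"hand":8},{"x":0,"y":-8,"z":0,"rx":0,"ry":0,"rz":0,"hand":8},{"x":0,"y":-8,"z":0,"rx":0,"ry":0,"rz":0,"hand":8},{"x":0,"y":-8,"z":0,"rx":0,"ry":0,"rz":0,"hand":8},{"x":0,"y":0,"z":0,"rx":0,"ry":0,"rz":0,"hand":8}]' && python3 -m creep '[{"x":0,"y":-3,"z":0,"rx":0,"ry":0,"rz":0,"hand":8},{"x":0,"y":0,"z":0,"rx":0,"ry":0,"rz":0,"hand":8}]'&& python3 -m creep '[{"x":0,"y":-2,"z":0,"rx":0,"ry":0,"rz":0,"hand":8},{"x":0,"y":0,"z":0,"rx":0,"ry":0,"rz":0,"hand":8}]'
```

```text
clock: 3.42
eef_pos: [495.2, 233.2, 67.7]
tcp_rot: [3.14, -0.001, 1.521]
contact_force: [-1.1, -0.5, 11.2]
opening: 0.133
grasp_force: 44.2
clock: 3.68
eef_pos: [492.9, 233.3, 67.7]
tcp_rot: [3.139, -0.001, 1.521]
contact_force: [0.1, -1.0, 8.9]
opening: 0.131
grasp_force: 43.9
clock: 3.92
eef_pos: [491.1, 233.4, 67.7]
tcp_rot: [3.139, -0.001, 1.521]
contact_force: [2.3, -0.7, 8.7]
opening: 0.134
grasp_force: 43.8
```

```bash
for i in 1 2 3; do python3 -m creep '[{"x":0,"y":-1.5,"z":0,"rx":0,"ry":0,"rz":0,"hand":8},{"x":0,"y":0,"z":0,"rx":0,"ry":0,"rz":0,"hand":8}]' | grep -E 'eef|contact';done
```

```text
eef_pos: [489.7, 233.5, 67.7]
contact_force: [1.7, -1.7, 8.6]
eef_pos: [489.5, 233.5, 67.7]
contact_force: [8.4, -3.4, 3.0]
eef_pos: [489.5, 233.6, 67.7]
contact_force: [15.5, -6.3, -0.9]
```

```bash
python3 -m creep '[{"x":0,"y":1,"z":0,"rx":0,"ry":0,"rz":0,"hand":40},{"x":0,"y":0,"z":0,"rx":0,"ry":0,"rz":0,"hand":40},{"x":0,"y":0,"z":-25,"rx":0,"ry":0,"rz":0,"hand":45},{"x":0,"y":0,"z":-40,"rx":0,"ry":0,"rz":0,"hand":50},{"x":-15,"y":40,"z":-15,"rx":0,"ry":0,"rz":0,"hand":50},{"x":-15,"y":50,"z":0,"rx":0,"ry":0.13,"rz":0,"hand":50},{"x":-14,"y":40,"z":0,"rx":0,"ry":0.13,"rz":0,"hand":50},{"x":0,"y":19,"z":0,"rx":0,"ry":0,"rz":0,"hand":50},{"x":0,"y":0,"z":0,"rx":0,"ry":0,"rz":0,"hand":50},{"x":0,"y":0,"z":0,"rx":0,"ry":0,"rz":0,"hand":50}]'
python3 - <<'E'
from h import *
np.set_printoptions(precision=3,suppress=True)
f=grab_frame("wrist"); s=sense();c=get_calibration("wrist");np.savez("c5.npz",**c);print(s["eef_pos"],s["tcp_rot"],s["qpos"])
for p in [(632.5,182.5,96),(642.5,182.5,96),(637.5,162.5,96),(637.5,202.5,96)]: print(proj("wrist",p,c))
cv2.imwrite("pics/w5.png",cv2.resize(f[100:400,140:500,::-1],None,fx=2,fy=2))
E
```

```text
clock: 5.92
eef_pos: [631.8, 182.4, 144.1]
tcp_rot: [-3.14, -0.26, 1.521]
contact_force: [-0.5, -0.3, -0.8]
opening: 0.585
grasp_force: 0.0
[631.698 182.617 144.301] [-3.14  -0.26   1.522] [0.147 0.471 1.693 0.315 0.951 0.016]
[317.252 237.386]
[331.906 236.675]
[325.786 265.117]
[323.29  207.909]
```

View pics/w5.png

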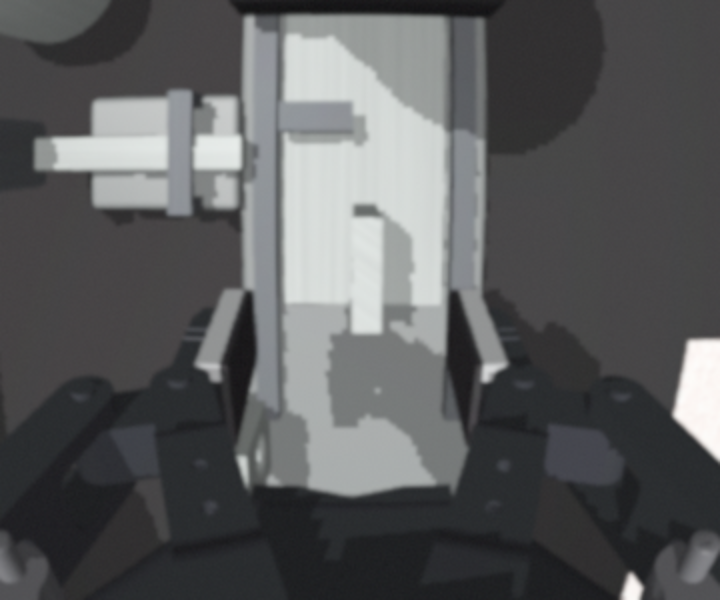

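The lug top in the crop (352–383, 218–333) matches the projected position within 1 px, and the bolt is clear of the catch. I'll lower, grip the lug and slide it.

```bash
python3 -m creep '[{"x":-7,"y":5.5,"z":26,"rx":0,"ry":0,"rz":0,"hand":50},{"x":-7,"y":0,"z":27,"rx":0,"ry":0,"rz":0,"hand":50},{"x":-7,"y":0,"z":26,"rx":0,"ry":0,"rz":0,"hand":50},{"x":0,"y":0,"z":0,"rx":0,"ry":0,"rz":0,"hand":50},{"x":0,"y":0,"z":0,"rx":0,"ry":0,"rz":0,"hand":6},{"x":0,"y":0,"z":0,"rx":0,"ry":0,"rz":0,"hand":6},{"x":0,"y":0,"z":0,"rx":0,"ry":0,"rz":0,"hand":6},{"x":0,"y":0,"z":0,"rx":0,"ry":0,"rz":0,"hand":6}]' 40
```

```text
clock: 6.98
eef_pos: [637.0, 182.0, 64.1]
tcp_rot: [-3.139, -0.261, 1.521]
contact_force: [-10.0, -0.6, 9.8]
opening: 0.113
grasp_force: 40.3
```

```bash
python3 -m creep '[{"x":-9.66,"y":-0.3,"z":-2.58,"rx":0,"ry":0,"rz":0,"hand":6},{"x":-9.66,"y":0,"z":-2.58,"rx":0,"ry":0,"rz":0,"hand":6},{"x":-9.66,"y":0,"z":-2.58,"rx":0,"ry":0,"rz":0,"hand":6},{"x":-9.66,"y":0,"z":-2.58,"rx":0,"ry":0,"rz":0,"hand":6},{"x":0,"y":0,"z":0,"rx":0,"ry":0,"rz":0,"hand":6}]'&& python3 -m creep '[{"x":-9.66,"y":0,"z":-2.58,"rx":0,"ry":0,"rz":0,"hand":6},{"x":-9.66,"y":0,"z":-2.58,"rx":0,"ry":0,"rz":0,"hand":6},{"x":-9.66,"y":0,"z":-2.58,"rx":0,"ry":0,"rz":0,"hand":6},{"x":-9.66,"y":0,"z":-2.58,"rx":0,"ry":0,"rz":0,"hand":6},{"x":-4.83,"y":0,"z":-1.29,"rx":0,"ry":0,"rz":0,"hand":6},{"x":0,"y":0,"z":0,"rx":0,"ry":0,"rz":0,"hand":6}]'; for i in 1 2 3; do python3 -m creep '[{"x":-1.93,"y":0,"z":-0.52,"rx":0,"ry":0,"rz":0,"hand":6},{"x":0,"y":0,"z":0,"rx":0,"ry":0,"rz":0,"hand":6}]' | grep -E 'eef|contact';done
```

```text
clock: 7.6
eef_pos: [634.8, 141.5, 64.2]
tcp_rot: [-3.139, -0.261, 1.52]
contact_force: [-10.5, -2.6, 10.1]
opening: 0.111
grasp_force: 40.5
clock: 8.35
eef_pos: [632.3, 97.0, 64.1]
tcp_rot: [-3.138, -0.261, 1.52]
contact_force: [-10.4, -1.0, 9.9]
opening: 0.115
grasp_force: 40.3
eef_pos: [632.3, 95.5, 64.2]
contact_force: [-8.9, 3.4, 9.6]
eef_pos: [632.2, 93.7, 64.2]
contact_force: [-9.1, 3.2, 9.2]
eef_pos: [632.1, 92.1, 64.1]
contact_force: [-9.1, 5.8, 8.0]
```

```bash
for i in 1 2; do python3 -m creep '[{"x":-1.5,"y":0,"z":-0.4,"rx":0,"ry":0,"rz":0,"hand":6},{"x":0,"y":0,"z":0,"rx":0,"ry":0,"rz":0,"hand":6}]' | grep -E 'eef|contact';done
```

```text
eef_pos: [632.1, 92.1, 64.2]
contact_force: [-7.8, 14.6, 5.5]
eef_pos: [632.0, 91.9, 64.2]
contact_force: [-6.4, 22.6, 2.9]
```

```bash
python3 -m creep '[{"x":0,"y":0,"z":0,"rx":0,"ry":0,"rz":0,"hand":40},{"x":0,"y":0,"z":0,"rx":0,"ry":0,"rz":0,"hand":40},{"x":0,"y":0,"z":-40,"rx":0,"ry":0,"rz":0,"hand":40},{"x":0,"y":0,"z":-50,"rx":0,"ry":-0.13,"rz":0,"hand":40},{"x":0,"y":0,"z":-10,"rx":0,"ry":-0.13,"rz":0,"hand":40},{"x":-50,"y":-9,"z":0,"rx":0,"ry":0,"rz":0,"hand":40},{"x":-50,"y":-9,"z":0,"rx":0,"ry":0,"rz":0,"hand":40},{"x":-50,"y":-9,"z":0,"rx":0,"ry":0,"rz":0,"hand":40},{"x":-50,"y":-9,"z":0,"rx":0,"ry":0,"rz":0,"hand":40},{"x":-50,"y":-9,"z":0,"rx":0,"ry":0,"rz":0,"hand":40},{"x":-50,"y":-9,"z":0,"rx":0,"ry":0,"rz":0,"hand":40},{"x":-45,"y":-9,"z":0,"rx":0,"ry":0,"rz":-0.17,"hand":40},{"x":0,"y":0,"z":0,"rx":0,"ry":0,"rz":-0.17,"hand":40},{"x":0,"y":0,"z":0,"rx":0,"ry":0,"rz":-0.17,"hand":40},{"x":0,"y":0,"z":0,"rx":0,"ry":0,"rz":-0.17,"hand":40},{"x":0,"y":0,"z":0,"rx":0,"ry":0,"rz":-0.17,"hand":40},{"x":0,"y":0,"z":0,"rx":0,"ry":0,"rz":-0.17,"hand":40},{"x":0,"y":0,"z":0,"rx":0,"ry":0,"rz":-0.17,"hand":40},{"x":0,"y":0,"z":0,"rx":0,"ry":0,"rz":-0.12,"hand":40},{"x":0,"y":0,"z":0,"rx":0,"ry":0,"rz":0,"hand":40}]'
python3 - <<'E'
from h import *
np.set_printoptions(precision=3,suppress=True)
f=grab_frame("wrist"); s=sense();c=get_calibration("wrist");np.savez("c6.npz",**c);print(s["eef_pos"],s["tcp_rot"],s["qpos"],proj("wrist",(532,-269,6),c),proj("wrist",(599,-290,6),c))
cv2.imwrite("pics/w6.png",f[:,:,::-1])
g=cv2.imread("pics/w6.png"); hsv=cv2.cvtColor(g,cv2.COLOR_BGR2HSV)
m=((hsv[...,1]<60)&(hsv[...,2]>105)).astype(np.uint8)
n,l,st,ce=cv2.connectedComponentsWithStats(m)
for i in range(1,n):
    if st[i,4]>60: print(st[i],ce[i])
E
```

```text
clock: 12.1
eef_pos: [552.3, -278.8, 160.1]
tcp_rot: [-3.141, 0.001, 2.829]
contact_force: [0.7, -0.3, 0.6]
opening: 0.465
grasp_force: 0.0
[ 552.265 -278.675  160.036] [-3.141  0.001  2.828] [-0.47   0.416  1.711 -0.     1.013 -1.726] [319.481 157.393] [319.795 223.657]
[   0   13   61  173 5650] [20.764 88.663]
[ 579  110   61   99 4458] [609.71  155.909]
[  89  133   39   50 1066] [111.083 153.297]
[ 193  148   37   93 2922] [211.05 193.35]
[ 313  153   16   89 1125] [320.558 196.36 ]
[ 61 156  24  29 458] [ 71.745 169.566]
[251 243  21  47 458] [260.867 265.236]
[359 243  22  47 451] [369.763 265.494]
[  489   261   151   139 14492] [574.806 336.885]
[ 301  321   57   27 1098] [328.399 334.536]
[   0  334   99   66 3353] [ 33.98 376.96]
[ 176  338   53   62 1239] [206.161 369.864]
[475 367  19  22 218] [483.789 378.394]
[430 380  25  20 284] [443.732 389.25 ]
```

View pics/w6.png

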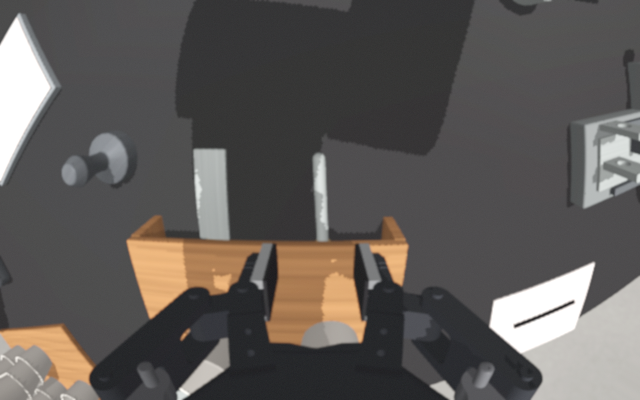

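The pin shank runs from (319,153) to (321,241) and the scraper blade is at (211,193). The board front edge is near row 242, so the pin is separate and free to be drawn out.

Run:
```python
from h import *
np.set_printoptions(precision=2,suppress=True)
c=dict(np.load("c6.npz"));g=cv2.imread("pics/w6.png"); hsv=cv2.cvtColor(g,cv2.COLOR_BGR2HSV)
m=((hsv[...,1]<60)&(hsv[...,2]>90)).astype(np.uint8);n,l,st,ce=cv2.connectedComponentsWithStats(m)
i=[i for i in range(1,n) if abs(ce[i][0]-320.5)<5 and abs(ce[i][1]-196)<9][0]; print(st[i])
W=[]
for r in range(158,236,4):
    xs=np.where(l[r]==i)[0]; W.append(plane("wrist",((xs.min()+xs.max())/2,r),6,c)[:2]); print(r,xs.min(),xs.max(),W[-1])
W=np.array(W);vx,vy,x0,y0=cv2.fitLine(W.astype(np.float32),cv2.DIST_HUBER,0,.01,.01).ravel(); print("yaw",np.degrees(np.arctan2(vy,vx)),x0,y0)
print("tip",plane("wrist",(319,153),6,c),"front",plane("wrist",(321,241),54,c))
```

```text
[ 312  152   17   90 1202]
158 312 325 [ 532.28 -270.1 ]
162 313 326 [ 536.4  -270.39]
166 313 326 [ 540.23 -271.61]
170 313 326 [ 544.09 -272.84]
174 313 326 [ 547.98 -274.08]
178 313 326 [ 551.89 -275.33]
182 313 326 [ 555.83 -276.59]
186 313 326 [ 559.79 -277.85]
190 313 327 [ 563.95 -278.65]
194 314 327 [ 568.13 -279.45]
198 314 327 [ 572.2  -280.74]
202 315 327 [ 576.46 -281.55]
206 315 327 [ 580.6  -282.87]
210 315 327 [ 584.78 -284.19]
214 315 328 [ 589.16 -285.03]
218 315 328 [ 593.43 -286.38]
222 316 328 [ 597.91 -287.24]
226 316 328 [ 602.27 -288.61]
230 316 328 [ 606.69 -290.  ]
234 316 328 [ 611.16 -291.4 ]
yaw -15.1474 570.7615 -280.24442
tip [ 527.69 -268.11    6.  ] front [ 595.39 -288.34   54.  ]
```

```bash
python3 -m creep '[{"x":0,"y":0,"z":0,"rx":0,"ry":0,"rz":-0.049,"hand":36},{"x":1.5,"y":3,"z":50,"rx":0,"ry":0,"rz":0,"hand":36},{"x":0,"y":0,"z":50,"rx":0,"ry":0,"rz":0,"hand":36},{"x":0,"y":0,"z":35,"rx":0,"ry":0,"rz":0,"hand":36},{"x":0,"y":0,"z":15,"rx":0,"ry":0,"rz":0,"hand":36},{"x":0,"y":0,"z":0,"rx":0,"ry":0,"rz":0,"hand":36},{"x":0,"y":0,"z":0,"rx":0,"ry":0,"rz":0,"hand":36}]'
```

```text
clock: 13.02
eef_pos: [552.6, -275.5, 11.2]
tcp_rot: [-3.141, 0.002, 2.879]
contact_force: [0.3, 0.1, 0.1]
opening: 0.424
grasp_force: 0.0
```

```bash
python3 -m creep '[{"x":1,"y":0,"z":5,"rx":0,"ry":0,"rz":0,"hand":36},{"x":0,"y":0,"z":3,"rx":0,"ry":0,"rz":0,"hand":8},{"x":0,"y":0,"z":0,"rx":0,"ry":0,"rz":0,"hand":8},{"x":0,"y":0,"z":0,"rx":0,"ry":0,"rz":0,"hand":8},{"x":0,"y":0,"z":0,"rx":0,"ry":0,"rz":0,"hand":8}]' 40
```

```text
clock: 13.65
eef_pos: [550.6, -274.7, 1.8]
tcp_rot: [-3.142, -0.0, 2.88]
contact_force: [-0.9, -0.2, 2.1]
opening: 0.119
grasp_force: 39.0
```

```bash
python3 -m creep '[{"x":8,"y":0,"z":0,"rx":0,"ry":0,"rz":0,"hand":8},{"x":14,"y":0,"z":0,"rx":0,"ry":0,"rz":0,"hand":8},{"x":20,"y":0,"z":0,"rx":0,"ry":0,"rz":0,"hand":8},{"x":24,"y":0,"z":0,"rx":0,"ry":0,"rz":0,"hand":8},{"x":24,"y":0,"z":0,"rx":0,"ry":0,"rz":0,"hand":8},{"x":24,"y":0,"z":0,"rx":0,"ry":0,"rz":0,"hand":8},{"x":18,"y":0,"z":0,"rx":0,"ry":0,"rz":0,"hand":8},{"x":8,"y":0,"z":0,"rx":0,"ry":0,"rz":0,"hand":8},{"x":0,"y":0,"z":0,"rx":0,"ry":0,"rz":0,"hand":8},{"x":0,"y":0,"z":0,"rx":0,"ry":0,"rz":0,"hand":8}]'
```

```text
clock: 14.9
eef_pos: [414.6, -238.1, 1.7]
tcp_rot: [3.141, -0.002, 2.88]
contact_force: [-6.0, 1.9, 8.7]
opening: 0.115
grasp_force: 39.8
```

```bash
python3 -m creep '[{"x":0,"y":0,"z":0,"rx":0,"ry":0,"rz":0,"hand":45},{"x":0,"y":0,"z":0,"rx":0,"ry":0,"rz":0,"hand":45},{"x":0,"y":0,"z":-30,"rx":0,"ry":0,"rz":0,"hand":45},{"x":0,"y":0,"z":-50,"rx":0,"ry":0,"rz":0,"hand":45},{"x":-35,"y":0,"z":-40,"rx":0,"ry":0,"rz":0,"hand":50},{"x":-35,"y":0,"z":-30,"rx":0,"ry":0,"rz":0,"hand":50},{"x":0,"y":0,"z":0,"rx":0,"ry":0,"rz":0,"hand":50},{"x":0,"y":0,"z":0,"rx":0,"ry":0,"rz":0,"hand":50}]'
python3 - <<'E'
from h import *
np.set_printoptions(precision=3,suppress=True)
f=grab_frame("wrist"); s=sense();c=get_calibration("wrist");np.savez("c7.npz",**c);print(s["eef_pos"],s["tcp_rot"])
cv2.imwrite("pics/w7.png",f[:,:,::-1])
E
```

```text
clock: 15.9
eef_pos: [482.1, -256.0, 150.8]
tcp_rot: [3.141, -0.002, 2.88]
contact_force: [-0.5, 0.3, -0.4]
opening: 0.585
grasp_force: 0.0
[ 481.543 -255.829  150.415] [ 3.141 -0.003  2.88 ]
```

View pics/w7.png

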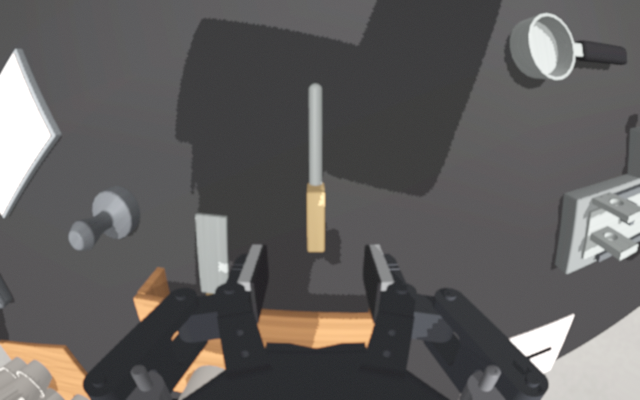

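The pin is fully out. Its tip is at (315,85), its shank meets the handle near (316,184), and the handle runs to (316,252), about centred between the fingers. The scraper hasn't moved, at (211,253).

Run:
```python
from h import *
np.set_printoptions(precision=2,suppress=True)
c=dict(np.load("c7.npz"));g=cv2.imread("pics/w7.png"); hsv=cv2.cvtColor(g,cv2.COLOR_BGR2HSV)
box=np.zeros(g.shape[:2],bool);box[70:262,290:345]=1
wood=box&(hsv[...,1]>70)&(hsv[...,2]>90); sh=box&(hsv[...,1]<50)&(hsv[...,2]>95)
def span(m,r):
    xs=np.where(m[r])[0]; return (xs.min(),xs.max(),(xs.min()+xs.max())/2) if len(xs) else None
rw=np.where(wood.sum(1)>5)[0]; rs=np.where(sh.sum(1)>4)[0]; print("wood rows",rw.min(),rw.max(),"shank rows",rs.min(),rs.max())
for r in range(rw.min(),rw.max()+1,8): print(r,span(wood,r))
S=np.array([plane("wrist",(span(sh,r)[2],r),6,c)[:2] for r in range(95,180,5)])
vx,vy,x0,y0=cv2.fitLine(S.astype(np.float32),cv2.DIST_HUBER,0,.01,.01).ravel();y=np.arctan2(vy,vx); y+=np.pi if np.cos(y)>0 else 0
u=np.array([np.cos(y),np.sin(y)]);print("shank yaw",np.degrees(y))
T=plane("wrist",(315,rs.min()),6,c)[:2]; P0=np.array([x0,y0]); tip=P0+u*((T-P0)@u); print("tip",tip,"origin",tip-95*u,"handle c",tip-125*u)
r=rw.max(); e=plane("wrist",(span(wood,r-2)[2],r),34,c)[:2]; print("handle end top",e,"-> dist from tip",(tip-e)@u, "lat",np.cross(u,e-P0))
H=np.array([plane("wrist",(span(wood,q)[2],q),34,c)[:2] for q in range(215,r-2,4)]); print("lat top",[(float(u[0]*(h-P0)[1]-u[1]*(h-P0)[0])) for h in H])
```

```text
wood rows 185 252 shank rows 83 185
185 (np.int64(307), np.int64(323), np.float64(315.0))
193 (np.int64(306), np.int64(325), np.float64(315.5))
201 (np.int64(306), np.int64(325), np.float64(315.5))
209 (np.int64(306), np.int64(324), np.float64(315.0))
217 (np.int64(306), np.int64(324), np.float64(315.0))
225 (np.int64(306), np.int64(325), np.float64(315.5))
233 (np.int64(306), np.int64(325), np.float64(315.5))
241 (np.int64(306), np.int64(325), np.float64(315.5))
249 (np.int64(307), np.int64(324), np.float64(315.5))
shank yaw 165.6204
tip [ 389.75 -233.11] origin [ 481.77 -256.7 ] handle c [ 510.83 -264.15]
handle end top [ 539.78 -272.16] -> dist from tip 155.02783315494028 lat 0.5693250558649083
lat top [0.6745429625725521, 0.7125225796041654, 0.29506058717830896, 0.3315307190857979, 0.36840028251234713, 0.40568878364276983, 0.4434164795174276, 0.012887196465236173, 0.5202745341928505]<stdin>:14: DeprecationWarning: Arrays of 2-dimensional vectors are deprecated. Use arrays of 3-dimensional vectors instead. (deprecated in NumPy 2.0)
```

```bash
python3 -m creep '[{"x":-30.5,"y":-0.4,"z":30,"rx":0,"ry":0,"rz":-0.01,"hand":50},{"x":0,"y":0,"z":50,"rx":0,"ry":0,"rz":0,"hand":50},{"x":0,"y":0,"z":40,"rx":0,"ry":0,"rz":0,"hand":50},{"x":0,"y":0,"z":18,"rx":0,"ry":0,"rz":0,"hand":50},{"x":0,"y":0,"z":7,"rx":0,"ry":0,"rz":0,"hand":50},{"x":0,"y":0,"z":0,"rx":0,"ry":0,"rz":0,"hand":50},{"x":0,"y":0,"z":0,"rx":0,"ry":0,"rz":0,"hand":10},{"x":0,"y":0,"z":0,"rx":0,"ry":0,"rz":0,"hand":10},{"x":0,"y":0,"z":0,"rx":0,"ry":0,"rz":0,"hand":10},{"x":0,"y":0,"z":0,"rx":0,"ry":0,"rz":0,"hand":10}]' 70
```

```text
clock: 17.2
eef_pos: [513.2, -265.3, 8.1]
tcp_rot: [-3.141, 0.002, 2.89]
contact_force: [-1.7, 1.4, 6.2]
opening: 0.176
grasp_force: 69.1
```

```bash
python3 -m creep '[{"x":0,"y":0,"z":-12,"rx":0,"ry":0,"rz":0,"hand":10},{"x":0,"y":0,"z":-30,"rx":0,"ry":0,"rz":0,"hand":10},{"x":0,"y":0,"z":-40,"rx":0,"ry":0,"rz":0,"hand":10},{"x":15,"y":20,"z":-20,"rx":0,"ry":0,"rz":0,"hand":10},{"x":23,"y":41,"z":0,"rx":0,"ry":0,"rz":0,"hand":10},{"x":23,"y":41,"z":0,"rx":0,"ry":0,"rz":0,"hand":10},{"x":23,"y":41,"z":0,"rx":0,"ry":0,"rz":0,"hand":10},{"x":23,"y":41,"z":0,"rx":0,"ry":0,"rz":0,"hand":10},{"x":23,"y":41,"z":0,"rx":0,"ry":0,"rz":0,"hand":10},{"x":23,"y":40,"z":0,"rx":0,"ry":0,"rz":0,"hand":10},{"x":0,"y":0,"z":0,"rx":0,"ry":0,"rz":0.1,"hand":10},{"x":0,"y":0,"z":0,"rx":0,"ry":0,"rz":0.16,"hand":10},{"x":0,"y":0,"z":0,"rx":0,"ry":0,"rz":0.16,"hand":10},{"x":0,"y":0,"z":0,"rx":0,"ry":0,"rz":0.16,"hand":10},{"x":0,"y":0,"z":0,"rx":0,"ry":0,"rz":0.16,"hand":10},{"x":0,"y":0,"z":0,"rx":0,"ry":0,"rz":0.16,"hand":10},{"x":0,"y":0,"z":0,"rx":0,"ry":0,"rz":0.16,"hand":10},{"x":0,"y":0,"z":0,"rx":0,"ry":0,"rz":0.16,"hand":10}]' && python3 -m creep '[{"x":0,"y":0,"z":0,"rx":0,"ry":0,"rz":0.16,"hand":10},{"x":0,"y":0,"z":0,"rx":0,"ry":0,"rz":0.16,"hand":10},{"x":0,"y":0,"z":0,"rx":0,"ry":0,"rz":0.16,"hand":10},{"x":0,"y":0,"z":0,"rx":0,"ry":0,"rz":0.16,"hand":10},{"x":0,"y":0,"z":0,"rx":0,"ry":0,"rz":0.16,"hand":10},{"x":0,"y":0,"z":0,"rx":0,"ry":0,"rz":0.16,"hand":10},{"x":0,"y":0,"z":0,"rx":0,"ry":0,"rz":0.16,"hand":10},{"x":0,"y":0,"z":0,"rx":0,"ry":0,"rz":0.16,"hand":10},{"x":0,"y":0,"z":0,"rx":0,"ry":0,"rz":0.16,"hand":10},{"x":0,"y":0,"z":0,"rx":0,"ry":0,"rz":0.16,"hand":10},{"x":0,"y":0,"z":0,"rx":0,"ry":0,"rz":0.12,"hand":10},{"x":0,"y":0,"z":0,"rx":0,"ry":0,"rz":0,"hand":10},{"x":0,"y":0,"z":0,"rx":0,"ry":0,"rz":0,"hand":10}]'
```

```text
clock: 19.45
eef_pos: [430.3, 29.9, 109.5]
tcp_rot: [3.141, 0.0, 1.665]
contact_force: [-0.0, 0.1, -1.4]
opening: 0.172
grasp_force: 68.4
clock: 21.08
eef_pos: [430.2, 29.9, 109.1]
tcp_rot: [-3.142, -0.0, -0.048]
contact_force: [-0.2, 0.3, -1.4]
opening: 0.173
grasp_force: 68.4
```

```bash
python3 -m creep '[{"x":-2,"y":-24,"z":0,"rx":0,"ry":0,"rz":0,"hand":10},{"x":-2,"y":-25,"z":10,"rx":0,"ry":0,"rz":0,"hand":10},{"x":-1,"y":-24,"z":22,"rx":0,"ry":0,"rz":0,"hand":10},{"x":0,"y":0,"z":15,"rx":0,"ry":0,"rz":0,"hand":10},{"x":0,"y":0,"z":0,"rx":0,"ry":0,"rz":0,"hand":10},{"x":0,"y":0,"z":0,"rx":0,"ry":0,"rz":0,"hand":10}]'
python3 - <<'E'
from h import *
np.set_printoptions(precision=2,suppress=True)
for n in ("wrist","side","scene"):
    f=grab_frame(n); cv2.imwrite(f"pics/x_{n}.png",f[:,:,::-1])
c=get_calibration("wrist");np.savez("c8.npz",**c);s=sense();print(s["eef_pos"],s["tcp_rot"])
q=s["eef_pos"];a=s["tcp_rot"][2];u=np.array([np.cos(a),np.sin(a)])
tip=np.r_[q[:2]+u*127.5,60];print("tip exp",tip)
org=np.array([638.3,202.5]);b=np.radians(-2.85);R=np.array([[np.cos(b),-np.sin(b)],[np.sin(b),np.cos(b)]])
for k,p in [("tip",tip),("handle front",np.r_[q[:2]+u*32.5,60]),("bracket top front",np.r_[org+R@(-52,-130),96]),("bracket top back",np.r_[org+R@(-52,-90),96])]: print(k,[proj(n,p,c if n=="wrist" else None) for n in ("wrist","side","scene")])
g=cv2.imread("pics/x_wrist.png");hsv=cv2.cvtColor(g,cv2.COLOR_BGR2HSV);wr=(hsv[...,1]<50)&(hsv[...,2]>85)
for r in range(60,230,8):
    xs=np.where(wr[r,270:370])[0]+270; 
    if len(xs): print(r,xs.min(),xs.max(),len(xs))
E
```

```text
clock: 21.82
eef_pos: [429.1, 102.5, 62.0]
tcp_rot: [3.142, -0.0, -0.05]
contact_force: [0.5, 0.1, -2.3]
opening: 0.17
grasp_force: 68.6
[429.38 102.68  62.31] [-3.14 -0.   -0.05]
tip exp [556.72  96.2   60.  ]
tip [array([313.27,   0.38]), array([296.61, 224.72]), array([348.07, 206.59])]
handle front [array([313.14, 195.92]), array([268.37, 234.17]), array([328.25, 185.98])]
bracket top front [array([366.36, -79.26]), array([306.95, 215.56]), array([348.66, 209.03])]
bracket top back [array([258.24, -78.79]), array([300.07, 209.42]), array([359.29, 201.82])]
60 270 331 62
68 270 331 62
76 270 331 62
84 270 331 62
92 270 331 62
100 270 331 62
108 270 331 62
116 270 331 62
124 270 331 62
132 270 330 61
140 270 330 35
148 270 330 33
156 270 330 34
164 270 330 34
172 270 330 34
180 270 330 45
188 270 329 57
196 270 369 68
204 270 369 59
212 270 369 45
220 270 369 47
228 295 369 7
```

Run:
```python
from h import *
np.set_printoptions(precision=2,suppress=True)
c=dict(np.load("c8.npz"));q=np.array([429.38,102.68]);u=np.array([np.cos(-.05),np.sin(-.05)])
g=cv2.imread("pics/x_wrist.png");v=cv2.GaussianBlur(cv2.cvtColor(g,cv2.COLOR_BGR2GRAY),(3,3),0).astype(int)
for r in range(6,200,24):
    d=np.diff(v[r,285:345]); e=np.argsort(-abs(d))[:6]; print(r,sorted((int(i)+285,int(d[i])) for i in e))
    # expected edges for axis at z=60, r=6
    o,dd=ray("wrist",(313,r),c); p=o+dd*(60-o[2])/dd[2]; n=np.array([-u[1],u[0],0]); print("   exp",proj("wrist",p+6*n,c)[0],proj("wrist",p-6*n,c)[0])
# side view: bright shank near predicted line
s=cv2.cvtColor(cv2.imread("pics/x_side.png"),cv2.COLOR_BGR2GRAY).astype(int)
for t in (45,65,85,105,120):
    p=np.r_[q+u*t,60]; P=proj("side",p); top=proj("side",p+[0,0,6]);bot=proj("side",p-[0,0,6]); x=int(round(P[0])); y=int(P[1]); print(t,P,"exp rows",top[1],bot[1],"col",s[y-9:y+10,x])
```

```text
6 [(306, 21), (307, 28), (308, 25), (324, -20), (325, -23), (326, -23)]
   exp 299.9699900424077 326.0369385378149
30 [(302, 25), (303, 36), (304, 30), (329, -28), (330, -32), (331, -19)]
   exp 299.9066977900448 326.1003963229407
54 [(302, 29), (303, 36), (304, 28), (329, -28), (330, -30), (331, -18)]
   exp 299.89780720119523 326.10937982978237
78 [(302, 32), (303, 38), (304, 27), (328, -22), (329, -32), (330, -29)]
   exp 299.9416246248998 326.0655818233839
102 [(302, 35), (303, 33), (327, -22), (328, -26), (329, -31), (330, -26)]
   exp 300.03677193209774 325.97038081307034
126 [(302, 32), (303, 34), (304, 25), (327, -28), (328, -37), (329, -34)]
   exp 300.1821606676304 325.82486687698906
150 [(301, 25), (302, 42), (303, 41), (304, 28), (328, -31), (329, -31)]
   exp 300.3769719999505 325.6298616757128
174 [(302, 25), (303, 27), (304, 21), (327, -24), (328, -31), (329, -25)]
   exp 300.62064175018077 325.3859333732285
198 [(303, 13), (326, -14), (327, -20), (328, -21), (329, -17), (330, -15)]
   exp 300.91284998497895 325.09340698123157
45 [272.2  232.88] exp rows 231.20193591234374 234.54605276449533 col [106 104 107  97  59  47  59  70 102 161 174 162 131  82  68  69  69  68
  67]
65 [278.27 230.85] exp rows 229.1767475947528 232.50455211109383 col [106 107 105  93  62  52  64  79 150 226 189 162 132  81  68  68  69  69
  67]
85 [284.23 228.84] exp rows 227.18459054530027 230.49616884289233 col [105 106 104  97  62  46  50  75 140 219 203 165 132  79  67  65  68  68
  65]
105 [290.1  226.88] exp rows 225.2246631800881 228.52010359431048 col [126 178 190 169 129 117 119 119 165 221 183 165 130  80  69  67  71  65
  68]
120 [294.44 225.42] exp rows 223.7754007227187 227.05879691147146 col [174 144 127 102  96 134 176 193 205 232 185 157 130 109 100  82  69  67
  68]
```

```bash
python3 -m creep '[{"x":10,"y":0,"z":0,"rx":0,"ry":0,"rz":0,"hand":10},{"x":10,"y":0,"z":0,"rx":0,"ry":0,"rz":0,"hand":10},{"x":3,"y":0,"z":0,"rx":0,"ry":0,"rz":0,"hand":10},{"x":0,"y":0,"z":0,"rx":0,"ry":0,"rz":0,"hand":10}]'; for i in 1 2 3; do python3 -m creep '[{"x":2,"y":0,"z":0,"rx":0,"ry":0,"rz":0,"hand":10},{"x":2,"y":0,"z":0,"rx":0,"ry":0,"rz":0,"hand":10},{"x":0,"y":0,"z":0,"rx":0,"ry":0,"rz":0,"hand":10}]'| grep -E 'eef|contact';done; python3 -c "
from rig import *
print(sense()['wrist_torque'])"
```

```text
clock: 22.48
eef_pos: [452.1, 101.9, 61.6]
tcp_rot: [3.142, 0.0, -0.05]
contact_force: [0.8, -0.4, -1.5]
opening: 0.175
grasp_force: 68.6
eef_pos: [456.0, 101.7, 61.8]
contact_force: [-0.7, 1.0, -1.0]
eef_pos: [460.1, 101.5, 61.7]
contact_force: [-0.0, 0.9, -1.7]
eef_pos: [464.1, 101.3, 61.7]
contact_force: [-0.5, 0.1, -1.1]
[-0.00964815  0.036709   -0.01224036]
```

The tip is past the bracket plate with no contact force, so it is in the eye. Next is the gate's eye.

```bash
python3 -m creep '[{"x":8,"y":0,"z":0,"rx":0,"ry":0,"rz":0,"hand":10},{"x":8,"y":0,"z":0,"rx":0,"ry":0,"rz":0,"hand":10},{"x":8,"y":0,"z":0,"rx":0,"ry":0,"rz":0,"hand":10},{"x":4,"y":0,"z":0,"rx":0,"ry":0,"rz":0,"hand":10},{"x":0,"y":0,"z":0,"rx":0,"ry":0,"rz":0,"hand":10}]' | grep -E 'eef|contact'; for i in 1 2 3 4; do python3 -m creep '[{"x":2.5,"y":0,"z":0,"rx":0,"ry":0,"rz":0,"hand":10},{"x":2.5,"y":0,"z":0,"rx":0,"ry":0,"rz":0,"hand":10},{"x":0,"y":0,"z":0,"rx":0,"ry":0,"rz":0,"hand":10}]'| grep -E 'eef|contact';done
```

```text
eef_pos: [492.1, 99.9, 61.6]
contact_force: [-0.5, 0.3, -1.5]
eef_pos: [497.0, 99.7, 61.8]
contact_force: [0.1, -0.4, -0.8]
eef_pos: [502.1, 99.4, 61.8]
contact_force: [-0.8, 0.1, -1.6]
eef_pos: [507.1, 99.2, 61.7]
contact_force: [0.3, 0.6, -1.5]
eef_pos: [512.1, 98.9, 61.7]
contact_force: [-0.1, -0.3, -1.5]
```

```bash
python3 -m creep '[{"x":6,"y":0,"z":0,"rx":0,"ry":0,"rz":0,"hand":10},{"x":8,"y":0,"z":0,"rx":0,"ry":0,"rz":0,"hand":10},{"x":8,"y":0,"z":0,"rx":0,"ry":0,"rz":0,"hand":10},{"x":6,"y":0,"z":0,"rx":0,"ry":0,"rz":0,"hand":10},{"x":0,"y":0,"z":0,"rx":0,"ry":0,"rz":0,"hand":10}]' | grep -E 'eef|contact'; for i in 1 2 3 4 5; do python3 -m creep '[{"x":1.5,"y":0,"z":0,"rx":0,"ry":0,"rz":0,"hand":10},{"x":0,"y":0,"z":0,"rx":0,"ry":0,"rz":0,"hand":10}]'| grep -E 'eef|contact';done
```

```text
eef_pos: [540.3, 97.5, 61.7]
contact_force: [-0.1, -0.7, -1.3]
eef_pos: [541.1, 97.4, 61.7]
contact_force: [0.1, -0.1, -1.0]
eef_pos: [542.9, 97.4, 61.8]
contact_force: [0.6, -0.1, -2.1]
eef_pos: [544.4, 97.3, 61.7]
contact_force: [-1.1, 0.1, -1.2]
eef_pos: [545.9, 97.2, 61.7]
contact_force: [0.4, -0.4, -1.1]
eef_pos: [547.4, 97.1, 61.7]
contact_force: [0.9, -0.7, -1.7]
```

```bash
for i in 1 2 3 4 ; do python3 -m creep '[{"x":1.2,"y":0,"z":0,"rx":0,"ry":0,"rz":0,"hand":10},{"x":0,"y":0,"z":0,"rx":0,"ry":0,"rz":0,"hand":10}]'| grep -E 'eef|contact';done
```

```text
eef_pos: [548.6, 97.1, 61.7]
contact_force: [0.1, -0.3, -1.9]
eef_pos: [549.0, 97.0, 61.6]
contact_force: [-3.0, 0.1, -0.0]
eef_pos: [549.0, 96.9, 61.4]
contact_force: [-7.0, 1.0, 2.9]
eef_pos: [548.9, 96.8, 61.1]
contact_force: [-11.3, 1.6, 4.8]
```

Seated against the bracket: the push force is rising and the travel matches. I'll lower it onto the eye rims, release and rise.

```bash
python3 -m creep '[{"x":0,"y":0,"z":1.5,"rx":0,"ry":0,"rz":0,"hand":10},{"x":0,"y":0,"z":1.5,"rx":0,"ry":0,"rz":0,"hand":10},{"x":0,"y":0,"z":0,"rx":0,"ry":0,"rz":0,"hand":10}]'| grep -E 'eef|contact'; python3 -m creep '[{"x":0,"y":0,"z":0,"rx":0,"ry":0,"rz":0,"hand":22},{"x":0,"y":0,"z":0,"rx":0,"ry":0,"rz":0,"hand":30},{"x":0,"y":0,"z":0,"rx":0,"ry":0,"rz":0,"hand":36},{"x":0,"y":0,"z":0,"rx":0,"ry":0,"rz":0,"hand":40}]' | grep -E 'eef|contact|open'; python3 -m creep '[{"x":0,"y":0,"z":-10,"rx":0,"ry":0,"rz":0,"hand":40},{"x":0,"y":0,"z":-25,"rx":0,"ry":0,"rz":0,"hand":40},{"x":0,"y":0,"z":-40,"rx":0,"ry":0,"rz":0,"hand":40},{"x":-20,"y":0,"z":-40,"rx":0,"ry":0,"rz":0,"hand":50},{"x":-40,"y":0,"z":-20,"rx":0,"ry":0,"rz":0,"hand":50},{"x":-10,"y":0,"z":0,"rx":0,"ry":0,"rz":0,"hand":50},{"x":0,"y":0,"z":0,"rx":0,"ry":0,"rz":0,"hand":50}]'
python3 - <<'E'
from h import *
np.set_printoptions(precision=2,suppress=True)
f=grab_frame("wrist");cv2.imwrite("pics/x9.png",f[:,:,::-1]);c=get_calibration("wrist");np.savez("c9.npz",**c)
g=cv2.imread("pics/x9.png");hsv=cv2.cvtColor(g,cv2.COLOR_BGR2HSV)
org=np.array([638.3,202.5]);b=np.radians(-2.85);R=np.array([[np.cos(b),-np.sin(b)],[np.sin(b),np.cos(b)]])
w=lambda x,y,z:proj("wrist",np.r_[org+R@(x,y),z],c)
for k,p in dict(hF=(-52,-110,86),hB=(-112,-110,86),brA=(-52,-130,96),brB=(-52,-90,96),lug=(0,-110,96),tip=(43,-110,56),gateFront=(0,-90,96),tab=(-150,22,98)).items(): print(k,w(*p))
m=((hsv[...,0]>8)&(hsv[...,0]<30)&(hsv[...,1]>70)&(hsv[...,2]>90)).astype(np.uint8)
n,l,st,ce=cv2.connectedComponentsWithStats(m)
for i in range(1,n):
    if st[i,4]>150: print(st[i],ce[i],plane("wrist",(ce[i][0],st[i][1]+st[i][3]),86,c))
E
```

```text
eef_pos: [549.0, 96.7, 58.0]
contact_force: [-11.3, 0.8, 3.6]
eef_pos: [552.4, 96.9, 58.8]
contact_force: [-0.4, 0.4, 0.4]
opening: 0.471
clock: 30.35
eef_pos: [482.0, 100.5, 194.0]
tcp_rot: [-3.141, -0.001, -0.05]
contact_force: [0.8, -0.1, -0.3]
opening: 0.586
grasp_force: 0.0
hF [314.33  74.73]
hB [314.28 148.28]
brA [340.58  74.13]
brB [288.04  74.11]
lug [314.38   9.29]
tip [314.54 -21.71]
gateFront [288.17   9.7 ]
tab [164.96 196.8 ]
[ 551    0   89  116 6190] [598.69  46.68] [ 558.5  -221.43   86.  ]
[ 305   77   22   73 1511] [315.6  111.98] [519.49  97.19  86.  ]
[588 381  52  19 592] [617.87 392.64] [-253.14 -832.45   86.  ]
```

Run:
```python
from h import *
c=dict(np.load("c9.npz"));g=cv2.imread("pics/x9.png")
for x in (295,300,310,316,322,332): print(x,[tuple(int(v) for v in g[r,x]) for r in range(58,86,2)])
org=np.array([638.3,202.5]);b=np.radians(-2.85);R=np.array([[np.cos(b),-np.sin(b)],[np.sin(b),np.cos(b)]])
for p in [(-52,-110,96),(-44,-110,96),(-52,-110,84),(-54,-110,84),(-52,-110,50)]: print(p,proj("wrist",np.r_[org+R@p[:2],p[2]],c))
v=cv2.cvtColor(g,cv2.COLOR_BGR2GRAY)
print([int(v[r,314]) for r in range(0,62,2)])
```

```text
295 [(222, 223, 218), (221, 223, 219), (183, 185, 181), (179, 180, 177), (222, 224, 220), (225, 227, 222), (225, 227, 223), (225, 227, 222), (217, 219, 214), (142, 145, 140), (124, 126, 122), (165, 166, 162), (144, 145, 141), (87, 88, 87)]
300 [(221, 223, 219), (221, 223, 219), (174, 176, 172), (170, 172, 168), (221, 223, 218), (225, 227, 223), (223, 225, 220), (222, 224, 219), (214, 216, 211), (144, 146, 142), (124, 126, 122), (164, 164, 161), (142, 143, 139), (89, 89, 88)]
310 [(142, 145, 140), (132, 134, 131), (124, 125, 122), (170, 172, 168), (218, 220, 215), (220, 222, 218), (221, 223, 219), (223, 225, 221), (214, 216, 211), (143, 161, 174), (161, 212, 239), (172, 224, 251), (172, 225, 251), (172, 224, 251)]
316 [(218, 220, 215), (180, 182, 177), (164, 166, 162), (185, 187, 182), (220, 222, 217), (224, 226, 222), (223, 226, 221), (223, 226, 221), (215, 217, 212), (143, 164, 177), (164, 216, 244), (176, 228, 255), (176, 228, 255), (176, 228, 255)]
322 [(154, 156, 152), (141, 144, 140), (132, 134, 130), (164, 167, 162), (219, 221, 217), (227, 229, 224), (226, 228, 223), (224, 226, 222), (214, 216, 211), (141, 162, 175), (164, 218, 244), (178, 231, 255), (177, 231, 255), (178, 230, 255)]
332 [(170, 171, 167), (169, 170, 166), (136, 137, 134), (162, 163, 160), (218, 221, 216), (224, 227, 222), (224, 226, 222), (225, 228, 223), (218, 220, 215), (143, 145, 141), (111, 112, 110), (114, 115, 112), (99, 101, 98), (67, 66, 65)]
(-52, -110, 96) [314.30022024  73.83609149]
(-44, -110, 96) [314.31048668  63.63016216]
(-52, -110, 84) [314.33546326  74.89872251]
(-54, -110, 84) [314.3331289   77.33828499]
(-52, -110, 50) [314.41927165  77.42864063]
[209, 209, 213, 221, 223, 222, 223, 225, 202, 119, 116, 120, 180, 211, 211, 212, 212, 212, 212, 212, 213, 212, 213, 213, 213, 214, 213, 213, 212, 194, 163]
```

```bash
python3 -c "
from rig import *
print(sign_off())"
```

```text
the job is handed in; nothing more can be done
None
```

The job is handed in at about 30 s of the 72 s allowed: the bolt is fully back, the gate is fully open against its stop, the pin is pushed through both eyes up to its handle, and the gripper is clear. I did not measure the bystanders' positions again at the end.

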